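# Lower the fat marker of the studio plotter onto the panel

### The arm

A 7-joint arm with a two-finger parallel gripper is mounted at the origin on the work surface. World frame = base frame: x ahead of the robot, y to its left, z up, the work surface at z = 0. Lengths are in m, angles in rad, forces in N, time in s.
With the tool pointing down it reaches from about 0.4 to 0.85 m from the base axis. Payload 10.4 kg.
Tool frame: the origin (TCP) lies where the fingers leave the gripper's body, on its centre line; the fingertips stand 70 mm ahead of it and the grasp point (between the pads) lies 51 mm ahead of it; z points along the fingers, y is the direction in which the jaws open and shut (so a half turn about z gives the same grasp; the last joint's range is limited). The gripper opens to 87 mm and grips with 3 to 60 N. Pads are 19 mm wide; open, the fingers measure 117 mm over their backs; the gripper's body (75 mm by 190 mm) begins 51 mm behind the grasp point.
Start: joints at [1.283, 0.332, -0.065, 1.46, 0.022, 1.35, -0.088], TCP at [0.164, -0.603, 0.292] pointing down, gripper open.
Joint ranges: [-2.6, 2.6], [-0.5, 2.12], [-1.47, 1.34], [0.16, 2.42], [-1.27, 4.41], [0.06, 2.06], [-2.6, 2.6]. Speed limits (rad/s): [2.22, 2.22, 2.79, 2.79, 3.14, 3.14, 3.14].

### API

Orientations are given as a unit quaternion [x, y, z, w].
In Python, from cell import manip gives the robot as it stands. The module is installed in compiled form; this text tells all that it offers.
- The arm moves only by the tool play_rows, never from a script. Its argument "moves" is a list of rows, each a list of 4 numbers: the shift along the tool's x, y, z in mm, then the turn about the tool's z in rad. In form: [[dx, dy, dz, twist], ...]. A call has 1 to 12 rows; each row shifts and turns the commanded pose from where the row before left it, along the tool's axes as they then stand; what a row does not reach is not made up. A row lasts 1/8 s, in which the tool goes at most 62.5 mm and 10.7 degrees, less where a joint would pass 70% of its speed; a pose out of reach is approached as far as the arm can. A call with a gripper value outside its range is refused whole. "gripper" is the closure, from 0 (fully open) to 1 (shut), set as the call begins (left out, the last holds). The fingers move at their own pace and stop on an object; "squeeze" is the grip in N (left out, the last holds). Time passes only in rows, so rows that do not move let the fingers close. It gives the time, the measured TCP pose, the force and the opening at its end, in the units of the state.
- manip.get_state(): the state, without advancing time (a new reading comes with each control period).
- manip.grab_frame(name): name is "side" or "top"; returns the picture (480x640x3 uint8, red, green, blue); there is no depth.
- manip.calibration(name): a dict with "fx", "fy", "cx", "cy" (pixels), "D" ([k1, k2, p1, p2, k3] as OpenCV has them; the pictures are not rectified), "extrinsics" (4x4, takes a point from camera to world coordinates). Camera axes: x right, y down, z forward; pixel columns grow to the right and rows downward; lengths in m; the calibration is good to about 2 mm. A picture is of the moment at which its call begins. calibration takes no time and is no camera call.
- manip.hand_in(): hands the job in, once; it reports no verdict.
The state is a dict: "clock": time; "qpos": joint angles; "qvel": joint speeds; "tau": joint torques, N m; "tcp_pos": TCP position; "tool_rot": TCP orientation; "force": force on the tool from outside, world axes, zero at the start; "torque": the same for the moment, N m; "finger_gap": finger opening in m.
Only numpy, scipy, OpenCV 4.12 (cv2) and the standard library are available. Lean on these libraries where they do the work, as an engineer would, in place of code of your own. Each camera call takes 0.05 s, during which the arm holds its last target. There are 200 camera calls.

### The job

The painted panel is on the plotter and the next pass is drawn with the fat marker, not the thin fineliner. Press the fat marker's lift lever all the way down so that the marker is lowered onto the panel; leave the fineliner's lever up and the tape roll lying where it is, and let go.

Things in the scene. Friction and masses are not known exactly. Their poses are not given: they have to be found in the camera images.
- marker_lever (a joint): Lift lever of the plotter head holding the fat marker (upright white barrel, 26 mm across, top 190 mm above the table, 37 mm to the lever's right). Arm 8 mm thick on a level hinge 150 mm above the table, pointing away from the robot. Rad: 0 = fully up (40 deg above level), 0.7 = level, 0.9 = fully down at its stop. Starts 0 to 0.2. No spring; about 2 N at its end moves it; stays where left.
- marker_paddle (a point): Centre of the flat black paddle, 26 x 26 x 8 mm, that ends the fat marker's lever: about 202 mm above the table when fully up, 134 mm when fully down. x runs along the arm, outward from the hinge (hinge = this point minus 80 mm along x); y is level, along the hinge; z is square to the paddle's upper face.
- liner_lever (a joint): The like lever, same sizes and joint values, of the other head, which holds the thin fineliner (white barrel, 9 mm across). Starts at 0 to 0.2; stays up. Both heads hang on the far side of one aluminium beam (top 140 mm above the table) across the plotter's bed (360 x 460 mm, fixed), 120 to 240 mm apart; either may be the left one.
- tape: Roll of cream masking tape, 110 mm across, hole 76 mm, 48 mm high, lying flat on the painted panel in front of the levers (on their side away from the robot; the panel's top is 37 mm above the table); origin at the centre of its underside, z up. It is to stay where it lies. Two spray cans, 160 mm tall, stand on the table to the right of the plotter and a screwdriver lies beyond it.

How it is judged:
On the way:
1. the fat marker's lever is fully down (value of joint marker_lever above 0.78 rad), for 0.2 s.
At the end, for the whole second after the job is handed in: The fat marker's lever is down (joint above 0.78 of 0.9 rad) and still, the fineliner's lever is still up (joint below 0.35 rad), and the tape roll lies within 30 mm of where it was (value of joint marker_lever above 0.78 rad and velocity of joint marker_lever between -0.05 and 0.05 rad/s and value of joint liner_lever below 0.35 rad and distance of tape from where it was at the start of the episode below 0.03 m); the robot touches nothing.
It fails at once if the fineliner's lever is pushed down (joint above 0.4 rad) (value of joint liner_lever above 0.4 rad).
It fails at once if the tape roll is pushed away (over 50 mm) (distance of tape from where it was at the start of the episode above 0.05 m).
It also fails if it takes over 26 s, if anything falls off the work surface, if the arm or the gripper's body presses on something with over 40 N, if the wrist force passes 120 N, or if a joint passes its speed limit or range.

## Working session

There is one attempt and no reset: what is moved stays moved. The work goes in short steps, Python scripts to look and compute and a tool call to move; the robot and the scene stay as the last step left them, time stands still between calls to the robot, and variables do not carry over. Pictures are saved under pics/ and viewed, about 8 in all and at most 12, crops included, and the job is handed in when it is done.

Besides the shell and the picture viewer there is one more tool, called after "Emit:" by a JSON object that holds its "api" and its "payload". play_rows: Moves the arm, as the interface text tells. Its arguments: {"type":"object","properties":{"moves":{"type":"array","items":{"type":"array","items":{"type":"number"}}},"gripper":{"type":"number"},"squeeze":{"type":"number"}},"required":["moves"]}

```bash
mkdir -p pics; python3 - <<'E'
from cell import manip
import cv2
for n in("side","top"):
    cv2.imwrite(f"pics/{n}0.png",manip.grab_frame(n)[:,:,::-1]); c=manip.calibration(n); print({k:(v.round(4).tolist() if hasattr(v,'round') and k!='fx' else v) for k,v in c.items()})
s=manip.get_state();print(s)
E
```

```text
{'fx': 453.2154360544685, 'fy': 453.2154360544685, 'cx': 317.5035106684929, 'cy': 242.57441633208933, 'D': [-0.1033, 0.0, 0.0, 0.0, 0.0], 'extrinsics': [[0.7723, -0.355, 0.5268, 0.2382], [-0.6349, -0.4028, 0.6593, -0.3944], [-0.0219, -0.8436, -0.5365, 0.5243], [0.0, 0.0, 0.0, 1.0]]}
{'fx': 480.06488351154337, 'fy': 480.06488351154337, 'cx': 315.1697651820804, 'cy': 239.7471365456475, 'D': [0.0332, 0.0, 0.0, 0.0, 0.0], 'extrinsics': [[-0.0605, -0.9751, 0.2134, 0.459], [-0.9981, 0.0578, -0.0189, 0.0433], [0.0061, -0.2141, -0.9768, 0.8082], [0.0, 0.0, 0.0, 1.0]]}
{'clock': 0.1, 'qpos': array([ 1.2834476 ,  0.33280743, -0.06467985,  1.4608694 ,  0.02160838,
        1.34990527, -0.08849024]), 'qvel': array([ 0.00154312, -0.00195869,  0.00051775, -0.00192784, -0.0002275 ,
        0.00042577, -0.0003382 ]), 'tau': array([ 2.32275044e-03, -6.24546361e+01,  2.53239454e-02, -3.90719998e+01,
       -6.14314014e-02,  3.66060832e-02,  5.27905843e-05]), 'tcp_pos': array([ 0.16345909, -0.60297256,  0.29152841]), 'tool_rot': array([ 9.91250300e-01,  1.31994034e-01, -1.21922629e-04, -6.35363938e-04]), 'force': array([ 0.14135679, -0.62172171,  0.04140732]), 'torque': array([ 0.00069833,  0.06421273, -0.00832555]), 'finger_gap': 0.08720532757564348}
```

View pics/side0.png

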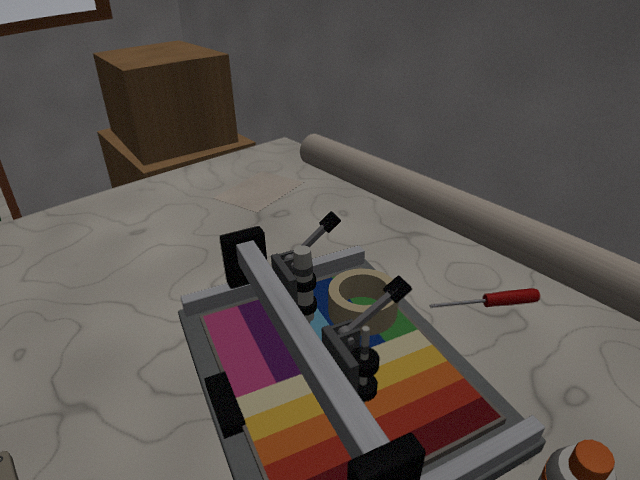

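View pics/top0.png

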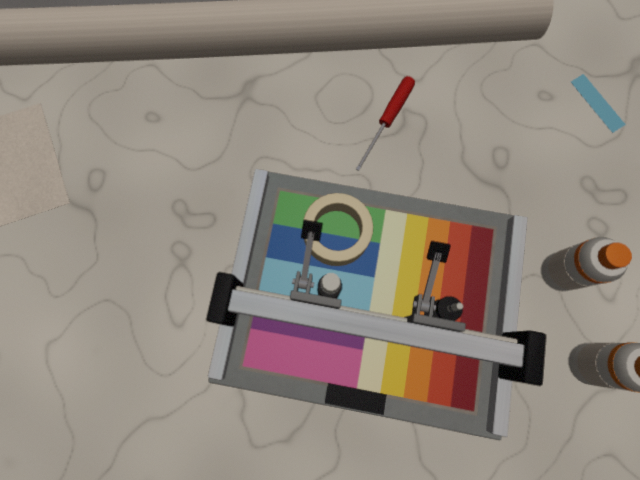

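The fat marker is the left head: in the top view its barrel is at (330,283) and its paddle at (312,230); in the side view they are at (303,258) and (330,222). The fineliner is on the right, with its paddle at (438,252) top and (398,289) side. The tape lies under the fat marker's paddle. Next I'll triangulate.

```bash
cat > h.py <<'E'
from cell import manip
import cv2, numpy as np
C={n:manip.calibration(n) for n in("side","top")}
def P(n):
    c=C[n];return np.linalg.inv(np.array(c["extrinsics"]))[:3],np.array([[c["fx"],0,c["cx"]],[0,c["fy"],c["cy"]],[0,0,1.]]),np.array(c["D"])
def und(n,p):
    E,K,D=P(n);return cv2.undistortPoints(np.array([[p]],float),K,D).reshape(2,1)
def tri(ps,pt):
    X=cv2.triangulatePoints(P("side")[0],P("top")[0],und("side",ps),und("top",pt));return (X[:3]/X[3]).ravel()
def proj(n,X):
    E,K,D=P(n);return cv2.projectPoints(np.array([X],float),cv2.Rodrigues(E[:,:3])[0],E[:,3],K,D)[0].ravel()
def blob(img,p,r=16,th=38):
    x,y=p;m=(img[y-r:y+r,x-r:x+r].max(2)<th).astype(np.uint8)
    k,l,s,c=cv2.connectedComponentsWithStats(cv2.morphologyEx(m,cv2.MORPH_OPEN,np.ones((5,5))))
    i=1+np.argmax(s[1:,4]);return c[i]+[x-r,y-r],s[i]
E
python3 - <<'E'
from h import *
S=cv2.imread("pics/side0.png");T=cv2.imread("pics/top0.png")
for nm,s,t in(("fat",(330,222),(312,230)),("thin",(398,289),(438,252))):
    a,sa=blob(S,s);b,sb=blob(T,t);X=tri(a,b);print(nm,a,sa,b,sb,X.round(4),proj("side",X)-a,proj("top",X)-b)
# fixed-height rays as a check: barrel top centre at z=.19
E,K,D=P("top");u=und("top",(330,280)).ravel();R=np.array(C["top"]["extrinsics"])
d=R[:3,:3]@[*u,1];print("barrel",R[:3,3]+d*(.19-R[2,3])/d[2])
for p in((231,302),(522,356)):
  d=R[:3,:3]@[*und("top",p).ravel(),1];print("beam",R[:3,3]+d*(.14-R[2,3])/d[2])
v=cv2.hconcat([cv2.resize(S[190:250,290:370],None,fx=5,fy=5),cv2.resize(T[205:265,280:360],None,fx=5,fy=5)]);cv2.imwrite("pics/c1.png",v)
E
```

```text
fat [329.90410959 221.51141553] [  8   7  17  18 219] [311.47619048 229.28968254] [  6   8  19  18 252] [0.6058 0.0356 0.2002] [ 0.14573762 -0.03648106] [-0.08184904  0.14422557]
thin [397.74064171 288.60427807] [  4   4  24  25 374] [437.90041494 249.76348548] [  6   7  21  16 241] [ 0.5702 -0.1275  0.1933] [ 0.22938666 -0.07127244] [-0.11647826  0.18340327]
barrel [0.53965176 0.0153627  0.19      ]
beam [0.52392738 0.15178141 0.14      ]
beam [ 0.42852488 -0.23796535  0.14      ]
```

View pics/c1.png

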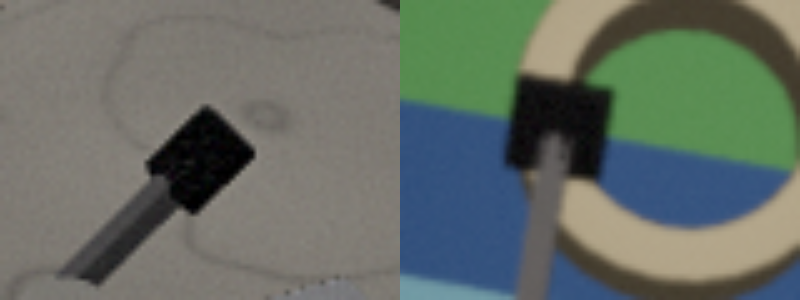

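Emit:
{"api": "play_rows", "payload": {"moves": [[0, 0, -50, 0], [37, -31, -10, 0], [37, -31, 0, 0], [37, -31, 0, 0], [37, -31, 0, 0], [37, -31, 0, 0], [37, -31, 0, 0], [37, -31, 0, 0], [37, -31, 0, 0], [37, -31, 0, 0], [37, -31, 0, 0], [37, -31, 0, 0]], "gripper": 1, "squeeze": 10}}

```text
clock: 1.6
tcp_pos: [0.4677, -0.1662, 0.3521]
tool_rot: [0.991, 0.132, -0.0, 0.0]
force: [0.6, 0.5, 0.0]
finger_gap: 0.0006
```

Emit:
{"api": "play_rows", "payload": {"moves": [[37, -31, 0, 0], [37, -31, 0, 0], [37, -31, 0, 0], [37, -31, 0, 0], [0, 0, 0, 0.17], [0, 0, 0, 0.17], [0, 0, 0, 0.165], [0, 0, 0, 0], [0, 0, 0, 0]]}}

```text
clock: 2.72
tcp_pos: [0.5775, -0.0091, 0.3521]
tool_rot: [0.993, -0.118, -0.0, 0.0]
force: [0.7, 1.2, -0.5]
finger_gap: 0.0003
```

```bash
cat > rel.py <<'E'
from h import *
from scipy.spatial.transform import Rotation as R
import sys
s=manip.get_state();r=R.from_quat(s["tool_rot"])
tip=s["tcp_pos"]+r.apply([0,0,.07]);g=np.array([float(a) for a in sys.argv[1:4]])
print(s["clock"],"tip",tip.round(4),"xaxis",r.apply([1,0,0]).round(3),"z",r.apply([0,0,1]).round(3),"gap",s["finger_gap"],"F",s["force"].round(2),"to go mm",(r.inv().apply(g-tip)*1000).round(1))
E
python3 rel.py .611 .035 .215
```

```text
2.725 tip [ 0.5775 -0.0092  0.2821] xaxis [ 0.972 -0.234 -0.   ] z [-0. -0. -1.] gap 0.00031173503562857463 F [ 0.71  1.22 -0.53] to go mm [ 22.3 -50.8  67.1]
```

Move over the paddle and lower to just above it.

Emit:
{"api": "play_rows", "payload": {"moves": [[22, -51, 0, 0], [0, 0, 30, 0], [0, 0, 25, 0], [0, 0, 0, 0], [0, 0, 0, 0]]}}

```text
clock: 3.35
tcp_pos: [0.6114, 0.035, 0.2984]
tool_rot: [0.993, -0.119, 0.001, -0.0]
force: [0.7, -0.2, 0.9]
finger_gap: 0.0004
```

```bash
python3 rel.py .611 .035 .215; python3 - <<'E'
from h import *
S=manip.grab_frame("side")[:,:,::-1];T=manip.grab_frame("top")[:,:,::-1]
cv2.imwrite("pics/c2.png",cv2.hconcat([cv2.resize(S[130:310,230:430],None,fx=2,fy=2),cv2.resize(T[140:320,230:430],None,fx=2,fy=2)]))
E
```

```text
3.35 tip [0.6115 0.035  0.2284] xaxis [ 0.971 -0.237  0.001] z [ 0.001  0.    -1.   ] gap 0.00043726236223556327 F [ 0.7  -0.23  0.86] to go mm [-0.5  0.2 13.4]
```

View pics/c2.png

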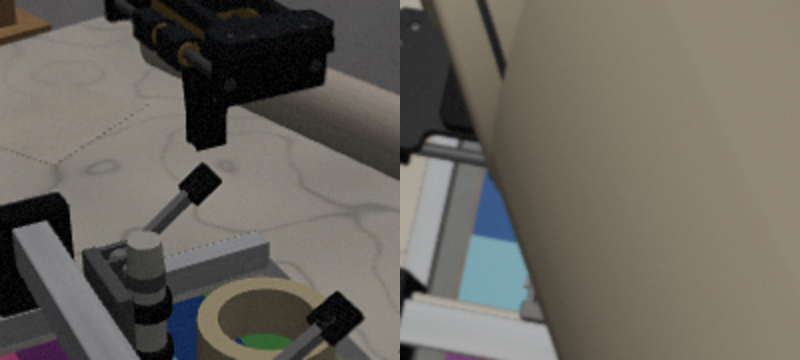

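The side view shows the closed fingertips directly above the fat marker's paddle (crop (205,150) over (200,185)), with the fineliner untouched. Pressing down.

Emit:
{"api": "play_rows", "payload": {"moves": [[0, 0, 10, 0], [1, 0, 10, 0], [2, 0, 10, 0], [2, 0, 10, 0], [2, 0, 10, 0], [1, 0, 10, 0], [1, 0, 10, 0], [0, 0, 8, 0], [0, 0, 4, 0], [0, 0, 0, 0]]}}

```text
clock: 4.7
tcp_pos: [0.6195, 0.033, 0.2149]
tool_rot: [0.993, -0.12, -0.0, 0.0]
force: [-0.7, 0.4, 0.0]
finger_gap: 0.0003
```

```bash
python3 rel.py .620 .0328 .138; python3 - <<'E'
from h import *
S=manip.grab_frame("side")[:,:,::-1]
cv2.imwrite("pics/c3.png",cv2.resize(S[130:310,230:430],None,fx=3,fy=3))
E
```

```text
4.7 tip [0.6194 0.033  0.1449] xaxis [ 0.971 -0.238 -0.001] z [-0.001 -0.    -1.   ] gap 0.00033164214801252503 F [-0.72  0.43  0.03] to go mm [0.6 0.1 6.9]
```

View pics/c3.png

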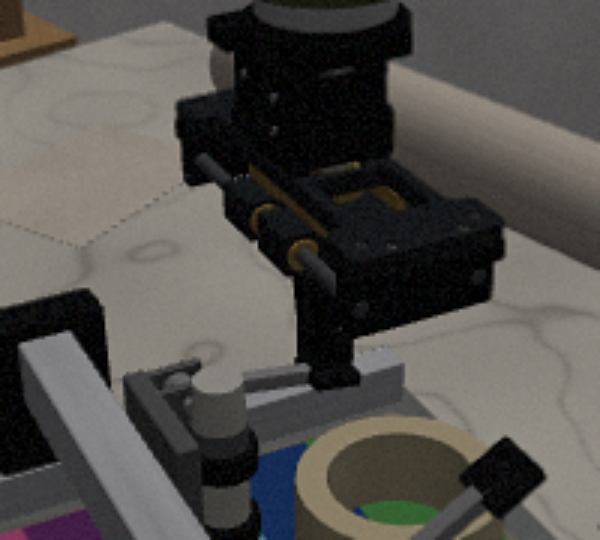

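The lever is now nearly level, with the tip resting on the paddle. I'll press to the stop and watch the force.

Emit:
{"api": "play_rows", "payload": {"moves": [[0, 0, 3, 0], [0, 0, 3, 0], [0, 0, 1, 0], [0, 0, 0, 0], [0, 0, 0, 0]]}}

```text
clock: 5.38
tcp_pos: [0.6198, 0.0332, 0.2095]
tool_rot: [0.993, -0.12, 0.0, 0.0]
force: [-5.2, -0.5, 11.5]
finger_gap: 0.0008
```

The force rose to 11.5 N at tip height 0.1395, which matches the geometric stop of about 0.140. Lift off and check.

Emit:
{"api": "play_rows", "payload": {"moves": [[0, 0, -10, 0], [0, 0, -40, 0], [0, 0, -50, 0], [0, 0, -50, 0], [-30, 40, 0, 0], [-30, 40, 0, 0], [-30, 40, 0, 0], [-30, 40, 0, 0], [-30, 40, 0, 0], [-30, 40, 0, 0], [0, 0, 0, 0], [0, 0, 0, 0]]}}

```text
clock: 6.88
tcp_pos: [0.3882, -0.1569, 0.3586]
tool_rot: [0.993, -0.12, 0.0, 0.0]
force: [0.4, 0.4, 0.2]
finger_gap: 0.0006
```

```bash
python3 - <<'E'
from h import *
S=manip.grab_frame("side")[:,:,::-1];T=manip.grab_frame("top")[:,:,::-1]
d=np.array([.971,-.238]);X=np.array([.547,.0505])
for q in(.78,.9):
    a=.698-q;p=np.array([*(X+d*.08*np.cos(a)),.15+.08*np.sin(a)]);print(q,proj("side",p)-[230,180],proj("top",p)-[230,140])
try: print(blob(np.ascontiguousarray(S),tuple(int(v) for v in proj("side",p)))[0]-[230,180])
except Exception as e: print(e)
cv2.imwrite("pics/c4.png",cv2.hconcat([cv2.resize(S[180:360,230:430],None,fx=2,fy=2),cv2.resize(T[140:320,230:430],None,fx=2,fy=2)]))
E
```

```text
0.78 [111.32249465  70.8644234 ] [83.52211075 85.97476341]
0.9 [110.49914029  76.26667622] [83.33528473 88.46296198]
[109.58546169  75.58840864]
```

View pics/c4.png

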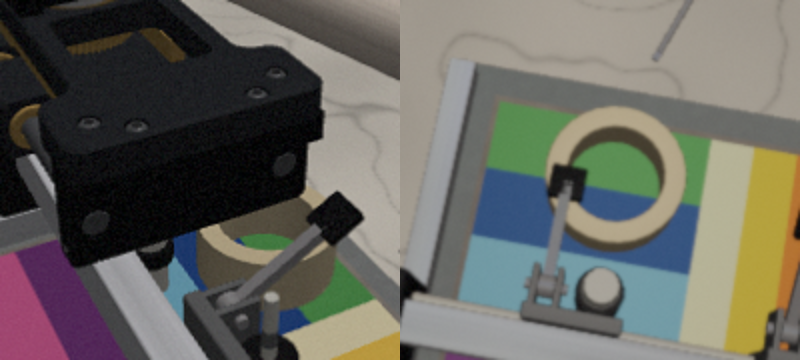

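The top view shows the lever down and the tape and fineliner unmoved, but the gripper blocks the side view, so that blob reading isn't valid. I'll move clear and look again.

Emit:
{"api": "play_rows", "payload": {"moves": [[0, 50, -20, 0], [0, 50, -20, 0], [0, 50, 0, 0], [0, 50, 0, 0], [0, 50, 0, 0], [0, 50, 0, 0], [0, 0, 0, 0], [0, 0, 0, 0]]}}

```text
clock: 7.98
tcp_pos: [0.3178, -0.4479, 0.3978]
tool_rot: [0.993, -0.119, -0.0, -0.001]
force: [0.1, 0.1, -0.3]
finger_gap: 0.0008
```

```bash
python3 - <<'E'
from h import *
S=np.ascontiguousarray(manip.grab_frame("side")[:,:,::-1]);S0=cv2.imread("pics/side0.png")
print(blob(S,(340,256))[0]-[230,180], blob(S,(398,289))[0],manip.get_state()["force"])
cv2.imwrite("pics/c5.png",cv2.hconcat([cv2.resize(I[180:360,230:430],None,fx=2,fy=2) for I in(S0,S)]))
E
```

```text
[110.34640523  76.30718954] [397.26804124 288.52319588] [ 0.76801993  1.02059652 -0.5451971 ]
```

View pics/c5.png

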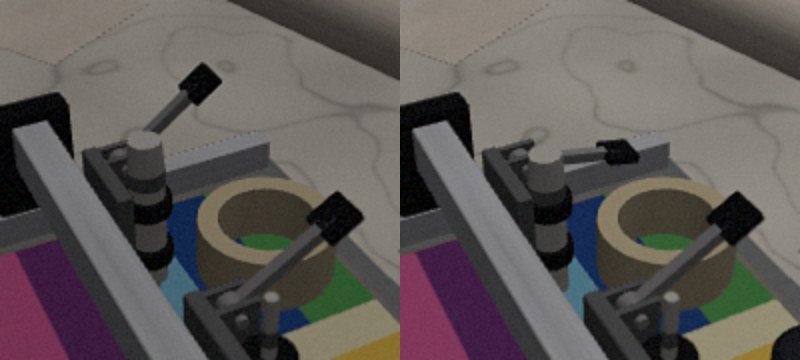

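The paddle is at crop (110.3,76.3), and the prediction for 0.90 rad is (110.5,76.3). The marker is lowered, and the tape and fineliner haven't moved.

```bash
python3 -c "
from cell import manip
print(manip.hand_in())"
```

```text
the job is handed in; nothing more can be done
None
```

I pressed the fat marker's lever (the left head) down to its stop with the closed fingertips, let go, moved the arm clear and handed the job in at about 8 s of the 26 s allowed.

- **Lever down:** the contact force rose to 11.5 N upward at the stop height. In the last side picture the paddle is within 0.2 px of where it should be at 0.90 rad, and the marker has visibly dropped.
- **Fineliner and tape:** the fineliner's paddle moved less than 0.5 px between the first and last side pictures. The tape looks unmoved by eye; I did not measure it.
- **Check that disagreed:** by eye, the top view put the lowered paddle about 3 px from the prediction, on the far-down side. I put this down to the arm covering part of the paddle in the first measurement.
- **Check that failed:** the first side-view check after release was blocked by the gripper, so I repeated it once the arm was clear.

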